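# Dock the sauce tub in the dosing stand

## Robot

A 7-joint arm with a two-finger parallel gripper is mounted at the origin on the work surface. World frame = base frame: x ahead of the robot, y to its left, z up, the work surface at z = 0. Lengths are in m, angles in rad, forces in N, time in s.
With the tool pointing down it reaches from about 0.4 to 0.9 m from the base axis. Payload 5.5 kg.
Tool frame: the origin (TCP) lies on the centre line of the jaws, within the pads' length; the fingertips stand robot.tip_extent ahead of it and the grasp point (between the pads) lies 6 mm ahead of it (robot.tip_extent is the distance from the TCP to the fingertips, in m); z points along the fingers, y is the line along which they close (so a half turn about z gives the same grasp; the last joint's range is limited). The gripper opens to 85 mm and grips with 20 to 120 N. Pads are 22 mm wide; open, the fingers measure 114 mm over their backs; the gripper's body (76 mm by 85 mm) begins 54 mm behind the grasp point. The pads swing forward as they close: fully open they stand 13 mm farther back than shut.
Start: joints at [-0.944, 0.501, -0.427, 1.55, 0.221, 1.138, -0.21], TCP at [0.231, 0.607, 0.256] pointing down, gripper open.
Joint ranges: [-2.88, 2.88], [-0.31, 2.03], [-1.54, 1.56], [0.2, 2.42], [-1.41, 4.55], [0.19, 2.02], [-2.57, 2.57]. Speed limits (rad/s): [2.57, 2.57, 3.14, 3.14, 3.14, 3.14, 3.14].

## Interface

Orientations are given as a rotation vector (axis times angle).
In Python, from rig import robot, vision, job_done, models gives the robot as it stands.
- The arm moves only by the tool drive_tool, never from a script. Its arguments are lists of equal length, an entry for each row: "xyz": the shift along the tool's x, y, z in units of 60 mm (1.0 is 60 mm), a list of three; "roll": the turn about the tool's z in units of 10 degrees (1.0 is 10 degrees). A call has 1 to 5 rows; each row is the pose to reach, as a shift and turn from the pose commanded when the call began, along the tool's axes at that moment; what a row does not reach only later rows make up. A row lasts 1/8 s, in which the tool goes at most 62.5 mm and 10.7 degrees, less where a joint would pass 70% of its speed; a pose out of reach is approached as far as the arm can. A call with a gripper value outside its range is refused whole. "jaw" is the opening in per cent of the stroke, from 0 (shut) to 100 (fully open), set as the call begins (left out, the last holds). The fingers move at their own pace and stop on an object; "grip_force" is the grip in N (left out, the last holds). Time passes only in rows, so rows that repeat a pose let the fingers close. It gives the time, the measured TCP pose, the force, the opening and the grip force at its end, in the units of the state.
- robot.get_obs(): the state, without advancing time (a new reading comes with each control period).
- vision.grab_frame(name): name is "side" or "top" or "wrist"; returns (picture, depth): 480x640x3 uint8, red, green, blue; 480x640 float32, m along the optical axis (not along the pixel's ray), 0 where there is no reading.
- vision.camera_info(name): a dict with "fovy" (degrees; the focal length in pixels is half the picture's height over the tangent of half this angle, whatever the lens; pixels are square), "cx", "cy" (the principal point, pixels), "k1" (the pictures are not rectified: a ray, as slopes to the right and down, at radius r is drawn at 1 + k1 r^2 times it, then the intrinsics apply), "T" (4x4, takes a point from camera to world coordinates); the wrist camera has in their place "tool_from_camera" (4x4, takes a point from camera to tool coordinates, whose origin is the TCP and whose axes are the flange's). Camera axes: x right, y up, looking along -z (the intrinsics and any distortion apply to the point x, -y, -z); pixel columns grow to the right and rows downward; lengths in m; the calibration is good to about 2 mm. A picture is of the moment at which its call begins: read the wrist's pose just before it. camera_info takes no time and is no camera call.
- job_done(): hands the job in; it is judged then, once.
Trained networks look in the newest picture that a camera, given by its name, has taken for a name from the list of things; names that differ only in an ending like _2 or _b are one class to them, and where a whole thing is asked for, a point or a joint stands for the part that bears it (a point fixed in the world has none). Each returns a list of dicts, best first, with "score" (0 to 1); they miss things now and then, are a little off and sometimes report something else, mostly with a low value. They report only what shows in the picture. A call takes as long as a camera call.
- models.find_in(label, camera): "at" ([column, row] in pixels, amid what is visible of it).
- models.mark_of(label, camera): "at" ([column, row] in pixels: a listed point, or the origin of a listed thing).
The state is a dict: "clock": time; "joint_positions": joint angles; "qvel": joint speeds; "effort": joint torques, N m; "tcp_pos": TCP position; "eef_rot": TCP orientation; "contact_force": force on the tool from outside, world axes, zero at the start; "torque": the same for the moment, N m; "gripper_width": opening from 0.0 (shut) to 1.0 (fully open); "grasp_force": force on a finger pad.
Only numpy, scipy, OpenCV 4.12 (cv2) and the standard library are available. Lean on these libraries where they do the work, as an engineer would, in place of code of your own. Each camera call takes 0.05 s, during which the arm holds its last target. There are 200 camera calls.

## Task

Lift the lidded steel sauce tub by its grip, keeping it level, and set it down on the stand in the wide mouth of the guide rails, and let go. Then push it gently along the converging rails until it has centred itself and is fully home against the rubber stop, wherever that has been set, press it there with a steady 15 N or so (never more than 22 N on the rails or the stop) for about a second to seat it, and back away slowly so that it stays against the stop, leaving the other things on the counter alone.

Things in the scene. Friction and masses are not known exactly. Their poses are not given: they have to be found in the camera images.
- tub: Closed stainless sauce tub, 120 mm long (its x), 72 wide (y), 50 high, vertical corners rounded to 12 mm, 0.35 to 0.65 kg. Origin at the centre of its underside, z up. Mid-lid stands a black bar grip 36 mm long (x), 14 wide (y), 30 high, its top 80 mm above the underside. Symmetric: either end may go in first.
- dock: Fixed stand: a steel plate 8 mm thick on the counter with guide rails, a stop and, behind the stop, a white column 200 mm high. Origin at counter height in the middle of the bay; x level, pointing in the pushing direction from mouth to stop; z up. Plate spans x -260 to +90 mm, y -90 to +90. A seated tub has its origin at x -60 to 0 mm (as the stop is set), y 0, z 8 mm, its length along x.
- guides: Two fixed slippery white plastic rails, 35 mm high above the plate, 6 mm thick, mirrored about the dock's x axis; axes as the dock, origin 8 mm above the dock's. Inner faces 75 mm apart in the straight bay (dock x -65 to +60 mm), from there flaring at 25 degrees each side to 159 mm apart at dock x -155 mm, the open mouth. The seated tub's rear end is then at dock x -60 to -120 mm.
- stop: Fixed bracket of the adjustable stop; axes as the dock, origin on the plate at dock x +60 mm. It carries an upright black rubber-backed plate 70 mm wide, 45 high, facing the mouth: the tub ends against this face. The face is set anywhere from dock x 0 to +60 mm; the setting is not reported, it is seen or felt. It yields about 1 mm per 15 N and recovers slowly.
- mouth (a point): Point on the plate's top, on the dock's axis, at dock x = -175 mm: a tub set down with its origin here and its length along the dock's x has its front end between the flared rails, still well short of the bay.
- squeeze_bottle: Bystander: red squeeze bottle, 60 mm across, 170 mm high, standing. Origin at the centre of its underside.
- carton: Bystander: small cardboard carton 90 x 110 x 70 mm high. Origin at the centre of its underside.
- cup: Bystander: yellow cup, 100 mm across, 65 mm high. Origin at the centre of its underside.

How it is judged:
On the way, in this order (a step that is already met when the one before it is completed fails the run):
1. the tub stands let go on the stand's plate in the mouth of the rails, short of the bay (x of tub in the frame of dock between -0.23 and -0.11 m and y of tub in the frame of dock between -0.05 and 0.05 m and z of tub in the frame of dock between 0.005 and 0.012 m and angle between tub's own z axis and vertical below 0.06 rad and contact force between the fingers and tub below 0.2 N), for 0.2 s.
2. the tub, in the bay, is pressed against the stop with more than 8 N for 0.5 s (contact force between tub and stop above 8 N and x of tub in the frame of dock above -0.064 m and angle between the x axis of tub and the x axis of dock, either way round below 0.05 rad), for 0.5 s.
At the end, for the whole second after the job is handed in: The tub stands flat on the stand's plate, at rest and let go, in contact with the stop (more than 0.1 N), centred in the bay within 3 mm, its length along the bay within 0.05 rad (x of tub in the frame of dock between -0.064 and 0.006 m and y of tub in the frame of dock between -0.003 and 0.003 m and z of tub in the frame of dock between 0.005 and 0.012 m and angle between the x axis of tub and the x axis of dock, either way round below 0.05 rad and angle between tub's own z axis and vertical below 0.04 rad and linear speed of tub below 0.01 m/s and contact force between the fingers and tub below 0.1 N and contact force between tub and stop above 0.1 N); the robot touches nothing.
It fails at once if the tub presses on the guide rails with more than 22 N (contact force between tub and guides above 22 N).
It fails at once if the tub presses on the stop with more than 22 N (contact force between tub and stop above 22 N).
It fails at once if the tub is tipped by more than 0.35 rad (angle between tub's own z axis and vertical above 0.35 rad).
It fails at once if a bystander is moved by more than 15 mm (distance of any of squeeze_bottle, carton, cup from where it was at the start of the episode above 0.015 m).
It also fails if it takes over 72 s, if anything falls off the work surface, if the arm or the gripper's body presses on something with over 40 N, if the wrist force passes 120 N, or if a joint passes its speed limit or range.

## Working session

There is one attempt and no reset: what is moved stays moved. The work goes in short steps, Python scripts to look and compute and a tool call to move; the robot and the scene stay as the last step left them, time stands still between calls to the robot, and variables do not carry over. Pictures are saved under pics/ and viewed, at most 10 in all, crops included, and the job is handed in when it is done.

Besides the shell and the picture viewer there is one more tool, called in YAML: its name, and indented under it one key for each argument. drive_tool: Moves the arm, as the interface text tells. Its arguments: {"type":"object","properties":{"xyz":{"type":"array"},"roll":{"type":"array"},"jaw":{"type":"number"},"grip_force":{"type":"number"}},"required":["xyz","roll"]}

```bash
mkdir -p pics; cat > h.py <<'E'
import numpy as np,cv2
from rig import robot,vision,job_done,models
from scipy.spatial.transform import Rotation as R
def grab(c):
    o=robot.get_obs(); p,d=vision.grab_frame(c); i=vision.camera_info(c)
    if 'T' in i: T=np.array(i['T'])
    else:
        W=np.eye(4);W[:3,:3]=R.from_rotvec(o['eef_rot']).as_matrix();W[:3,3]=o['tcp_pos'];T=W@np.array(i['tool_from_camera'])
    return p,d,i,T
def rays(i,uv):
    f=240/np.tan(np.radians(i['fovy'])/2); q=(np.atleast_2d(uv).astype(float)-[i['cx'],i['cy']])/f
    s=q.copy()
    for _ in range(15): s=q/(1+i['k1']*(s**2).sum(1,keepdims=True))
    return np.c_[s[:,0],-s[:,1],-np.ones(len(s))]
def atz(i,T,uv,z):
    r=rays(i,uv)@T[:3,:3].T; return T[:3,3]+r*((z-T[2,3])/r[:,2])[:,None]
def cloud(d,i,T):
    v,u=np.mgrid[:480,:640]; r=rays(i,np.c_[u.ravel(),v.ravel()])
    P=(r*d.reshape(-1,1))@T[:3,:3].T+T[:3,3]; P[d.ravel()==0]=np.nan
    return P.reshape(480,640,3)
def save(p,n): cv2.imwrite('pics/'+n,p[:,:,::-1])
E
python3 - <<'E'
from h import *
o=robot.get_obs();print({k:np.round(v,3) for k,v in o.items()},robot.tip_extent)
for c in ['top','side']:
    p,d,i,T=grab(c);save(p,c+'.png');P=cloud(d,i,T);np.savez(c+'.npz',P=P,p=p)
    for l in ['tub','dock','guides','stop','mouth','squeeze_bottle','carton','cup']:
        try:
            m=models.mark_of(l,c)
            for x in m[:2]:
                u,v=np.round(x['at']).astype(int)
                print(c,l,round(x['score'],2),(u,v),atz(i,T,[x['at']],0.008)[0].round(3),P[min(v,479),min(u,639)].round(3))
        except Exception as e: print(l,e)
E
```

```text
{'clock': np.float64(0.0), 'joint_positions': array([-0.944,  0.502, -0.427,  1.552,  0.221,  1.138, -0.21 ]), 'qvel': array([-0.001, -0.   , -0.   ,  0.002, -0.   ,  0.001, -0.   ]), 'effort': array([-1.0000e-03, -5.6952e+01, -5.8160e+00, -2.8093e+01,  1.1000e-02,
        1.2000e-02, -0.0000e+00]), 'tcp_pos': array([0.231, 0.607, 0.255]), 'eef_rot': array([-5.680e-01, -3.089e+00,  3.000e-03]), 'contact_force': array([ 0.476, -0.268, -0.223]), 'torque': array([ 0.003,  0.001, -0.024]), 'grasp_force': np.float64(0.0), 'gripper_width': np.float64(1.0)} 0.025
top tub 0.85 (np.int64(396), np.int64(246)) [ 0.535 -0.277  0.008] [ 0.527 -0.271  0.059]
top dock 0.73 (np.int64(178), np.int64(244)) [0.548 0.288 0.008] [0.546 0.288 0.011]
top guides 0.7 (np.int64(175), np.int64(245)) [0.543 0.296 0.008] [0.544 0.297 0.008]
top stop 0.5 (np.int64(181), np.int64(266)) [0.49  0.28  0.008] [0.46  0.227 0.214]
top mouth 0.67 (np.int64(166), np.int64(183)) [0.713 0.329 0.008] [0.711 0.327 0.012]
top squeeze_bottle 0.82 (np.int64(305), np.int64(160)) [ 0.772 -0.042  0.008] [ 0.744 -0.045  0.088]
top s
[... 574 characters left out ...]
nt64(176)) [0.543 0.281 0.008] [0.537 0.244 0.039]
side guides 0.92 (np.int64(290), np.int64(170)) [0.545 0.315 0.008] [0.543 0.311 0.01 ]
side stop 0.77 (np.int64(274), np.int64(178)) [0.49  0.283 0.008] [0.487 0.252 0.033]
side mouth 0.76 (np.int64(343), np.int64(162)) [0.715 0.323 0.008] [0.714 0.32  0.009]
side squeeze_bottle 0.64 (np.int64(393), np.int64(241)) [ 0.769 -0.049  0.008] [ 0.76  -0.07   0.032]
side squeeze_bottle 0.18 (np.int64(244), np.int64(408)) [ 0.329 -0.458  0.008] [ 0.328 -0.456  0.006]
side carton 0.97 (np.int64(413), np.int64(286)) [ 0.773 -0.208  0.008] [ 0.752 -0.253  0.066]
side cup 0.78 (np.int64(245), np.int64(411)) [ 0.331 -0.464  0.008] [ 0.329 -0.463  0.005]
```

View pics/top.png

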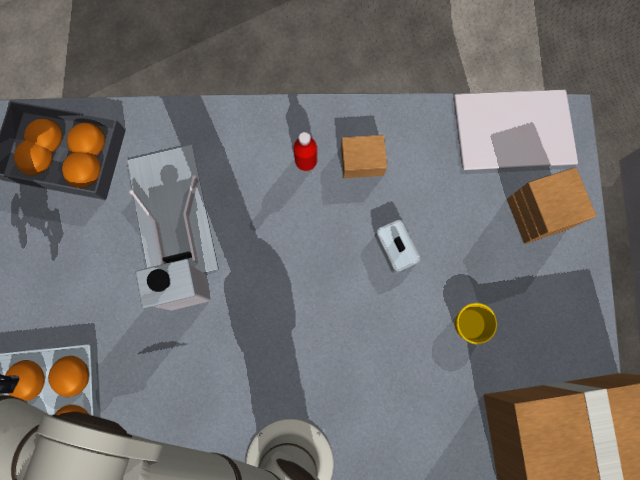

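```bash
python3 - <<'E'
from h import *
P=np.load('top.npz')['P'].reshape(-1,3)
def rect(m):
    q=P[m][:,:2]; print(len(q),np.median(q,0).round(4),[np.round(x,4) for x in cv2.minAreaRect((q*1000).astype(np.float32))])
with np.errstate(invalid='ignore'):
    near=(abs(P[:,0]-.53)<.12)&(abs(P[:,1]+.28)<.12)
    rect(near&(abs(P[:,2]-.05)<.012)); rect(near&(abs(P[:,2]-.08)<.01))
    D=(abs(P[:,0]-.6)<.25)&(abs(P[:,1]-.28)<.2)
    rect(D&(abs(P[:,2]-.043)<.008));rect(D&(abs(P[:,2]-.053)<.004))
S=np.load('side.npz')['P'].reshape(-1,3)
with np.errstate(invalid='ignore'):
    P=S;near=(abs(P[:,0]-.53)<.12)&(abs(P[:,1]+.28)<.12)
    rect(near&(abs(P[:,2]-.05)<.008)); rect(near&(abs(P[:,2]-.08)<.008))
E
```

```text
1236 [ 0.5277 -0.2747] [array([ 531.475 , -276.4429]), array([120.8131,  73.3382]), np.float64(22.8048)]
88 [ 0.5303 -0.2747] [array([ 530.7979, -275.1278]), array([35.4937, 14.7466]), np.float64(25.3906)]
747 [0.5973 0.2945] [array([632.1805, 315.4085]), array([516.1222, 209.2851]), np.float64(27.832)]
187 [0.5133 0.2983] [array([631.9426, 313.385 ]), array([512.1179, 206.4807]), np.float64(26.8795)]
1295 [ 0.527  -0.2858] [array([ 531.0424, -277.1732]), array([123.3346,  76.2432]), np.float64(23.9522)]
105 [ 0.5299 -0.2802] [array([ 531.5245, -278.2997]), array([37.9721, 16.2715]), np.float64(24.599)]
```

The top view shows the dock on the left with its mouth at the far end (~(166,183)). The black stop plate is at ~(177,258) and the column is in front of it. The tub is at (398,246), and the fruit box at (65,150) sits near the mouth. Next I refine the dock pose and the stop setting.

```bash
python3 - <<'E'
from h import *
from scipy.optimize import least_squares
A={c:np.load(c+'.npz') for c in ['top','side']}
def loc(P,p): 
    x,y,t=p; d=P[:,:2]-[x,y]; c,s=np.cos(t),np.sin(t)
    return np.c_[d[:,0]*c+d[:,1]*s,-d[:,0]*s+d[:,1]*c]
V=np.array([[60,40.5],[-65,40.5],[-155,82.5]])/1000
def dist(q):
    q=np.c_[q[:,0],abs(q[:,1])];o=[]
    for a,b in zip(V[:-1],V[1:]):
        t=np.clip(((q-a)@(b-a))/((b-a)@(b-a)),0,1); o.append(np.linalg.norm(q-a-t[:,None]*(b-a),axis=1))
    return np.min(o,0)
p0=[.545,.287,np.pi+.228]
with np.errstate(invalid='ignore'):
  for c,A_ in A.items():
    P=A_['P'].reshape(-1,3);C=A_['p'].reshape(-1,3);q=loc(P,p0)
    P1=P[(abs(P[:,2]-.041)<.008)&(q[:,0]>-.18)&(q[:,0]<.04)&(abs(q[:,1])<.11)]
    r=least_squares(lambda p:dist(loc(P1,p)),p0,loss='soft_l1',f_scale=.003)
    print(c,len(P1),r.x.round(4),np.degrees(r.x[2]-np.pi).round(2),'med',np.median(dist(loc(P1,r.x))).round(4))
    # far mouth via x extents
    q=loc(P,r.x);k=(abs(q[:,1])<.03)&(P[:,2]>.03)&(P[:,2]<.07)&(q[:,0]>-.1)&(q[:,0]<.1)
    print(' stop x',np.percentile(q[k,0],[2,10,25,50,90]).round(4),k.sum(), P[k,2].max().round(3))
    pl=(abs(P[:,2]-.008)<.004)&(abs(q[:,1])<.12)&(q[:,0]>-.3)&(q[:,0]<.12)
    b=C.astype(float).mean(1)>135
    s=pl&b&(abs(q[:,1])<.085); print(' plate x min',np.percentile(q[s,0],[1,3]).round(4))
    o=(P[:,2]>.02)&(q[:,0]>-.35)&(q[:,0]<.1)&(abs(q[:,1])<.3)&(abs(q[:,1])>.11); print(' nearby',np.c_[q[o],P[o,2]].min(0).round(3),np.c_[q[o],P[o,2]].max(0).round(3))
E
```

```text
top 532 [0.548  0.2905 3.3765] 13.46 med 0.002
 stop x [0.036  0.0375 0.0393 0.0426 0.0446] 130 0.062
 plate x min [-0.2598 -0.2556]
 nearby [-0.35 -0.3   0.02] [-0.165 -0.11   0.083]
side 497 [0.5474 0.2884 3.3683] 12.99 med 0.0022
 stop x [0.0356 0.0387 0.0421 0.0442 0.0672] 123 0.059
 plate x min [-0.26   -0.2549]
 nearby [-0.35 -0.3   0.02] [-0.166 -0.11   0.078]
```

drive_tool:
  xyz:
    - [0, 0, -1]
  roll: [-1]

```text
clock: 1.02
tcp_pos: [0.2307, 0.6043, 0.3115]
eef_rot: [-0.291, -3.125, 0.017]
contact_force: [1.1, 0.4, 1.0]
gripper_width: 1.0
grasp_force: 0.0
```

```bash
cat > go.py <<'E'
import sys
from h import *
# usage: x y z angle_of_tool_y(deg)
t=np.array(list(map(float,sys.argv[1:4])));a=float(sys.argv[4])
o=robot.get_obs();M=R.from_rotvec(o['eef_rot']).as_matrix()
ya=np.degrees(np.arctan2(M[1,1],M[0,1]))
d=(a-ya+90)%180-90
print('xyz',(M.T@(t-o['tcp_pos'])/.06).round(3),'roll',round(-d/10,3),'tcp',np.round(o['tcp_pos'],4),'yang',ya.round(2),'F',np.round(o['contact_force'],1),'tilt',M[:,2].round(3),o['clock'],'q',np.round(o['joint_positions'],2))
E
python3 go.py .531 -.2765 .27 114
```

```text
xyz [ -7.626 -13.498   0.825] roll -3.462 tcp [0.2307 0.6043 0.3115] yang 79.38 F [1.1 0.4 1. ] tilt [-0.004 -0.01  -1.   ] 1.025 q [-0.91  0.46 -0.47  1.48  0.22  1.26 -0.03]
```

drive_tool:
  xyz:
    - [-4, -5, -0.2]
    - [-4, -5, -0.2]
    - [-4, -5, -0.2]
    - [-4, -5, -0.2]
    - [-4, -5, -0.2]
  roll: [0, 0, 0, 0, 0]

```text
clock: 1.65
tcp_pos: [0.3778, 0.3293, 0.3265]
eef_rot: [0.297, 3.127, 0.001]
contact_force: [1.4, 0.7, -0.1]
gripper_width: 1.002
grasp_force: 0.0
```

```bash
python3 go.py .531 -.2765 .27 114
```

```text
xyz [-4.407 -9.436  0.938] roll -3.485 tcp [0.3778 0.3293 0.3265] yang 79.15 F [ 1.4  0.7 -0.1] tilt [ 0.001  0.    -1.   ] 1.65 q [-0.43  0.15 -0.38  1.83  0.06  1.17  0.55]
```

drive_tool:
  xyz:
    - [-4.4, -9.4, 0.9]
    - [-4.4, -9.4, 0.9]
    - [-4.4, -9.4, 0.9]
    - [-4.4, -9.4, 0.9]
    - [-4.4, -9.4, 0.9]
  roll: [-1, -2, -3, -3.5, -3.5]

```text
clock: 2.28
tcp_pos: [0.4481, 0.0556, 0.3019]
eef_rot: [-0.661, 3.07, -0.0]
contact_force: [1.0, -0.2, -0.3]
gripper_width: 0.998
grasp_force: 0.0
```

```bash
python3 go.py .531 -.2765 .25 114
```

```text
xyz [ 1.02  -5.613  0.866] roll 0.03 tcp [0.4481 0.0556 0.3019] yang 114.3 F [ 1.  -0.2 -0.3] tilt [ 0.002  0.    -1.   ] 2.275 q [-0.03  0.07 -0.16  1.98  0.01  1.1   1.8 ]
```

drive_tool:
  xyz:
    - [1.0, -5.6, 0.8]
    - [1.0, -5.6, 0.8]
    - [1.0, -5.6, 0.8]
    - [1.0, -5.6, 0.8]
    - [1.0, -5.6, 0.8]
  roll: [0, 0, 0, 0, 0]

```text
clock: 2.9
tcp_pos: [0.5233, -0.2447, 0.2581]
eef_rot: [-0.658, 3.071, -0.0]
contact_force: [1.7, 0.3, 0.6]
gripper_width: 1.003
grasp_force: 0.0
```

drive_tool:
  xyz:
    - [0, -0.4, 0.05]
    - [0, -0.4, 0.05]
  roll: [0, 0]

```text
clock: 3.15
tcp_pos: [0.5322, -0.2671, 0.2543]
eef_rot: [0.652, -3.072, 0.0]
contact_force: [-0.2, 1.1, -0.4]
gripper_width: 1.003
grasp_force: 0.0
```

```bash
python3 go.py .531 -.2765 .25 114; python3 - <<'E'
from h import *
p,d,i,T=grab('wrist');save(p,'w1.png');P=cloud(d,i,T).reshape(-1,3)
def rect(m):
    q=P[m][:,:2]; print(len(q),np.median(P[m],0).round(4),[np.round(x,4) for x in cv2.minAreaRect((q*1000).astype(np.float32))])
with np.errstate(invalid='ignore'):
    near=(abs(P[:,0]-.53)<.1)&(abs(P[:,1]+.28)<.1)
    rect(near&(abs(P[:,2]-.05)<.006)); rect(near&(abs(P[:,2]-.08)<.006))
E
```

```text
xyz [ 0.082 -0.135  0.073] roll -0.005 tcp [ 0.5322 -0.2671  0.2543] yang 113.95 F [-0.2  1.1 -0.4] tilt [-0.001 -0.    -1.   ] 3.15 q [ 0.36  0.37  0.08  1.71 -0.03  1.06  2.44]
9813 [ 0.5241 -0.2789  0.0514] [array([ 529.6931, -277.0703]), array([119.1574,  72.2386]), np.float64(23.6723)]
729 [ 0.5287 -0.2776  0.0801] [array([ 529.343 , -277.5102]), array([35.7555, 13.2606]), np.float64(23.8689)]
```

```bash
python3 go.py .5297 -.277 .081 113.8
```

```text
xyz [ 0.122 -0.168  2.893] roll 0.03 tcp [ 0.5324 -0.2649  0.2546] yang 114.1 F [-0.3  0.4  0.3] tilt [-0.001  0.001 -1.   ] 3.2 q [ 0.36  0.37  0.08  1.71 -0.03  1.06  2.43]
```

drive_tool:
  xyz:
    - [0.1, -0.17, 0.8]
    - [0.1, -0.17, 1.6]
    - [0.1, -0.17, 2.1]
    - [0.1, -0.17, 2.1]
  roll: [0, 0, 0, 0]

```text
clock: 3.7
tcp_pos: [0.5297, -0.2735, 0.127]
eef_rot: [0.66, -3.067, -0.007]
contact_force: [-0.1, 0.4, 0.3]
gripper_width: 1.003
grasp_force: 0.0
```

```bash
for k in 1; do python3 go.py .5297 -.277 .081 113.8;done; python3 - <<'E'
from h import *
p,d,i,T=grab('wrist');P=cloud(d,i,T).reshape(-1,3)
with np.errstate(invalid='ignore'):
    near=(abs(P[:,0]-.53)<.03)&(abs(P[:,1]+.28)<.03)&(abs(P[:,2]-.08)<.006)
q=P[near][:,:2];print(len(q),q.mean(0).round(4),[np.round(x,4) for x in cv2.minAreaRect((q*1000).astype(np.float32))])
print(robot.get_obs()['tcp_pos'].round(4))
E
```

```text
xyz [ 0.022 -0.057  0.767] roll 0.05 tcp [ 0.5297 -0.2735  0.127 ] yang 114.3 F [-0.1  0.4  0.3] tilt [-0.005  0.003 -1.   ] 3.7 q [ 0.38  0.53  0.07  1.8  -0.05  0.82  2.47]
2010 [ 0.5282 -0.2778] [array([ 529.4172, -277.1736]), array([35.8394, 13.7248]), np.float64(23.5887)]
[ 0.5312 -0.2746  0.129 ]
```

drive_tool:
  xyz:
    - [0.02, -0.05, 0.3]
    - [0.02, -0.05, 0.6]
    - [0.02, -0.05, 0.77]
    - [0.02, -0.05, 0.77]
  roll: [0, 0, 0, 0]

```text
clock: 4.25
tcp_pos: [0.5305, -0.2795, 0.0815]
eef_rot: [0.657, -3.07, -0.002]
contact_force: [-0.4, -0.2, 0.7]
gripper_width: 0.997
grasp_force: 0.0
```

drive_tool:
  xyz:
    - [0, 0, 0]
    - [0, 0, 0]
    - [0, 0, 0]
    - [0, 0, 0]
    - [0, 0, 0]
  roll: [0, 0, 0, 0, 0]
  jaw: 0
  grip_force: 60

```text
clock: 4.88
tcp_pos: [0.5312, -0.2793, 0.0828]
eef_rot: [0.658, -3.072, -0.001]
contact_force: [-1.6, 1.1, 0.8]
gripper_width: 0.15
grasp_force: 61.8
```

drive_tool:
  xyz:
    - [0, 0, 0]
    - [0, 0, 0]
    - [0, 0, 0]
  roll: [0, 0, 0]

```text
clock: 5.25
tcp_pos: [0.5313, -0.2794, 0.0828]
eef_rot: [0.658, -3.072, -0.001]
contact_force: [-2.7, 3.0, 2.4]
gripper_width: 0.15
grasp_force: 62.0
```

drive_tool:
  xyz:
    - [0, 0, -0.2]
    - [0, 0, -0.5]
    - [0, 0, -1.0]
    - [0, 0, -1.5]
    - [0, 0, -1.7]
  roll: [0, 0, 0, 0, 0]

```text
clock: 5.88
tcp_pos: [0.5328, -0.281, 0.188]
eef_rot: [-0.656, 3.068, -0.005]
contact_force: [0.4, 0.3, -4.0]
gripper_width: 0.152
grasp_force: 61.3
```

```bash
python3 - <<'E'
import numpy as np
t=np.radians(13.2);o=np.array([.5477,.2895]);u=-np.array([np.cos(t),np.sin(t)])
for x in (-.165,-.175): print(x,o+u*x)
E
python3 go.py .7085 .3275 .19 103.2; python3 - <<'E'
from h import *
p,d,i,T=grab('wrist');save(p,'w2.png')
E
```

```text
-0.165 [0.70834052 0.32717789]
-0.175 [0.71807631 0.3294614 ]
xyz [-6.819  8.059 -0.045] roll 1.093 tcp [ 0.5328 -0.281   0.188 ] yang 114.13 F [ 0.4  0.3 -4. ] tilt [ 0.004 -0.002 -1.   ] 5.875 q [ 0.38  0.45  0.07  1.76 -0.04  0.93  2.47]
```

View pics/w2.png

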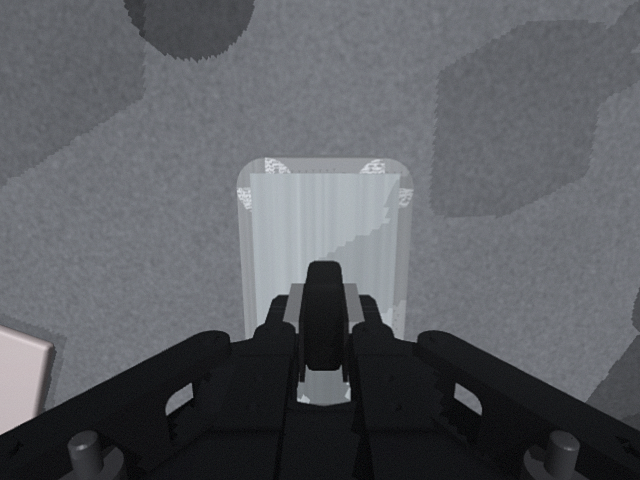

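The tub is held square to the tool: its sides are at columns 240 and 410, and the grip is at 325. Carrying it now.

drive_tool:
  xyz:
    - [-0.3, 0.35, 0]
    - [-0.75, 0.9, 0]
    - [-1.25, 1.5, 0]
    - [-1.8, 2.1, 0]
    - [-2.3, 2.7, 0]
  roll: [0, 0, 0, 0, 0]

```text
clock: 6.55
tcp_pos: [0.5909, -0.0741, 0.184]
eef_rot: [0.657, -3.071, -0.001]
contact_force: [0.6, -0.4, -4.6]
gripper_width: 0.151
grasp_force: 61.2
```

drive_tool:
  xyz:
    - [-0.5, 0.6, 0]
    - [-1.0, 1.2, 0]
    - [-1.5, 1.8, 0]
    - [-2.0, 2.4, 0]
    - [-2.5, 3.0, 0]
  roll: [0.2, 0.4, 0.6, 0.8, 1.1]

```text
clock: 7.18
tcp_pos: [0.6539, 0.1511, 0.1836]
eef_rot: [0.357, -3.12, 0.001]
contact_force: [-0.1, 0.2, -4.4]
gripper_width: 0.149
grasp_force: 61.1
```

```bash
python3 go.py .7085 .3275 .19 103.2
```

```text
xyz [-1.55   2.658 -0.11 ] roll -0.014 tcp [0.6539 0.1511 0.1836] yang 103.06 F [-0.1  0.2 -4.4] tilt [-0.002 -0.001 -1.   ] 7.175 q [-0.28  0.57  0.02  1.57 -0.01  1.    1.54]
```

drive_tool:
  xyz:
    - [-0.3, 0.55, 0]
    - [-0.6, 1.1, 0]
    - [-0.9, 1.65, 0]
    - [-1.2, 2.2, 0]
    - [-1.55, 2.64, 0]
  roll: [0, 0, 0, 0, 0]

```text
clock: 7.8
tcp_pos: [0.7078, 0.3272, 0.1831]
eef_rot: [0.362, -3.118, 0.0]
contact_force: [0.3, 0.4, -4.3]
gripper_width: 0.153
grasp_force: 61.1
```

drive_tool:
  xyz:
    - [0, 0, 0]
    - [0, 0, 0.3]
    - [0, 0, 0.6]
    - [0, 0, 0.8]
  roll: [0, 0, 0, 0]

```text
clock: 8.3
tcp_pos: [0.7077, 0.3234, 0.1338]
eef_rot: [0.357, -3.118, 0.003]
contact_force: [-0.3, -0.1, -4.7]
gripper_width: 0.147
grasp_force: 61.2
```

```bash
python3 go.py .7085 .3275 .091 103.2;  python3 - <<'E'
from h import *
p,d,i,T=grab('top');save(p[130:310,60:300].repeat(3,0).repeat(3,1),'t2.png')
p,d,i,T=grab('wrist');save(p,'w3.png')
E
```

```text
xyz [-0.032  0.065  0.713] roll -0.013 tcp [0.7077 0.3234 0.1338] yang 103.07 F [-0.3 -0.1 -4.7] tilt [-0.003 -0.002 -1.   ] 8.3 q [-0.47  0.81  0.    1.26 -0.    1.07  1.34]
```

View pics/w3.png

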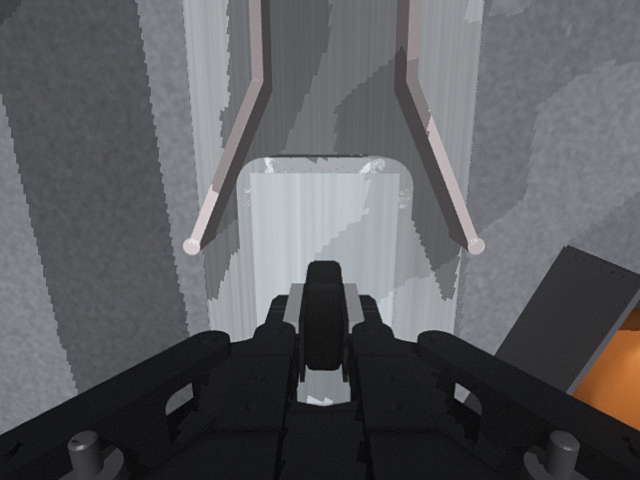

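The wrist view shows rail ends at (192,246) and (476,246), a midpoint of 334. The tub's midline is at about 325, so it sits roughly 4 mm left, and the angle is good. Correcting that while lowering.

drive_tool:
  xyz:
    - [-0.03, 0.06, 0.15]
    - [-0.03, 0.06, 0.35]
    - [-0.03, 0.06, 0.5]
    - [-0.03, 0.06, 0.6]
    - [-0.03, 0.06, 0.65]
  roll: [0, 0, 0, 0, 0]

```text
clock: 9.02
tcp_pos: [0.7095, 0.3292, 0.0972]
eef_rot: [0.36, -3.12, 0.0]
contact_force: [-0.2, -0.1, -4.0]
gripper_width: 0.149
grasp_force: 61.1
```

```bash
python3 go.py .7085 .3275 .091 103.2
```

```text
xyz [ 0.023 -0.023  0.103] roll -0.005 tcp [0.7095 0.3292 0.0972] yang 103.15 F [-0.2 -0.1 -4. ] tilt [-0.001 -0.    -1.   ] 9.025 q [-0.47  0.85  0.    1.27 -0.    1.02  1.33]
```

drive_tool:
  xyz:
    - [0, 0, 0.03]
    - [0, 0, 0.06]
    - [0, 0, 0.08]
    - [0, 0, 0.08]
  roll: [0, 0, 0, 0]

```text
clock: 9.52
tcp_pos: [0.7096, 0.3294, 0.093]
eef_rot: [0.36, -3.121, -0.0]
contact_force: [0.1, -1.0, -4.6]
gripper_width: 0.152
grasp_force: 61.1
```

drive_tool:
  xyz:
    - [0, 0, 0.02]
    - [0, 0, 0.04]
    - [0, 0, 0.04]
  roll: [0, 0, 0]

```text
clock: 9.9
tcp_pos: [0.7098, 0.3295, 0.0909]
eef_rot: [-0.36, 3.121, 0.0]
contact_force: [0.5, 0.9, -3.3]
gripper_width: 0.151
grasp_force: 61.3
```

drive_tool:
  xyz:
    - [0, 0, 0.02]
    - [0, 0, 0.03]
    - [0, 0, 0.03]
  roll: [0, 0, 0]

```text
clock: 10.28
tcp_pos: [0.7098, 0.3298, 0.0907]
eef_rot: [-0.36, 3.12, 0.001]
contact_force: [-4.9, -1.1, 5.6]
gripper_width: 0.15
grasp_force: 62.5
```

drive_tool:
  xyz:
    - [0, 0, 0]
    - [0, 0, 0]
    - [0, 0, 0]
    - [0, 0, 0]
    - [0, 0, 0]
  roll: [0, 0, 0, 0, 0]
  jaw: 60
  grip_force: 20

```text
clock: 10.9
tcp_pos: [0.7097, 0.3294, 0.0887]
eef_rot: [0.36, -3.121, 0.0]
contact_force: [-0.1, 0.3, 0.5]
gripper_width: 0.596
grasp_force: 0.0
```

drive_tool:
  xyz:
    - [0, 0, 0]
    - [0, 0, -0.2]
    - [0, 0, -0.6]
    - [0, 0, -1.2]
    - [0, 0, -1.6]
  roll: [0, 0, 0, 0, 0]

```text
clock: 11.52
tcp_pos: [0.7111, 0.33, 0.1897]
eef_rot: [-0.359, 3.116, 0.003]
contact_force: [-0.1, -1.6, -0.8]
gripper_width: 0.601
grasp_force: 0.0
```

```bash
python3 - <<'E'
from h import *
from scipy.optimize import least_squares
p,d,i,T=grab('wrist');save(p,'w4.png');P=cloud(d,i,T).reshape(-1,3)
def rect(m):
    q=P[m][:,:2]; print(len(q),np.median(P[m],0).round(4),[np.round(x,4) for x in cv2.minAreaRect((q*1000).astype(np.float32))])
with np.errstate(invalid='ignore'):
    near=(abs(P[:,0]-.71)<.1)&(abs(P[:,1]-.328)<.1)
    rect(near&(abs(P[:,2]-.059)<.006)); rect(near&(abs(P[:,2]-.088)<.006))
    def loc(P,p): 
        x,y,t=p; d=P[:,:2]-[x,y]; c,s=np.cos(t),np.sin(t)
        return np.c_[d[:,0]*c+d[:,1]*s,-d[:,0]*s+d[:,1]*c]
    V=np.array([[60,40.5],[-65,40.5],[-155,82.5]])/1000
    def dist(q):
        q=np.c_[q[:,0],abs(q[:,1])];o=[]
        for a,b in zip(V[:-1],V[1:]):
            t=np.clip(((q-a)@(b-a))/((b-a)@(b-a)),0,1); o.append(np.linalg.norm(q-a-t[:,None]*(b-a),axis=1))
        return np.min(o,0)
    p0=[.5477,.2895,np.pi+.2304];q=loc(P,p0)
    P1=P[(abs(P[:,2]-.043)<.004)&(q[:,0]>-.17)&(q[:,0]<.02)&(abs(q[:,1])<.11)&(dist(q)<.012)]
r=least_squares(lambda p:dist(loc(P1,p)),p0,loss='soft_l1',f_scale=.003)
print(len(P1),r.x.round(4),np.degrees(r.x[2]-np.pi).round(2),np.median(dist(loc(P1,r.x))))
print(robot.get_obs()['tcp_pos'],robot.get_obs()['contact_force'])
E
```

```text
15532 [0.7013 0.3281 0.0595] [array([709.5851, 330.0791]), array([119.5908,  72.4562]), np.float64(13.1823)]
1219 [0.7074 0.3295 0.0881] [array([708.4037, 329.8647]), array([35.4337, 13.7788]), np.float64(12.7901)]
4760 [0.5474 0.2919 3.3713] 13.16 0.0017560723495709356
[0.71259218 0.33073473 0.19363085] [1.42881445 0.13354263 3.68076078]
```

View pics/w4.png

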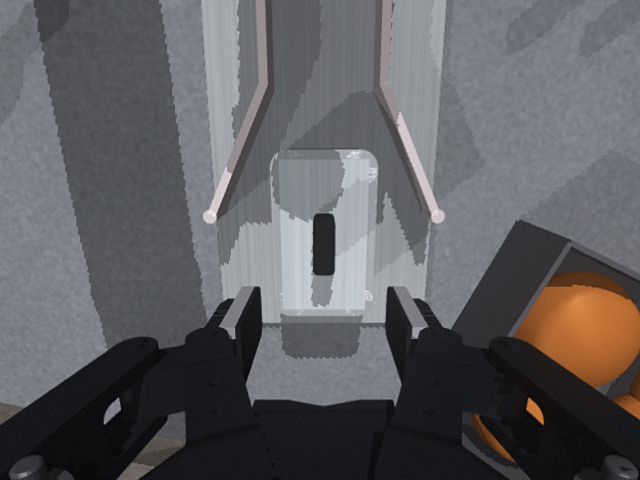

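The tub stands centred in the mouth: grip at (324,244), square to the rails. Next I shut the jaws and go behind it.

```bash
python3 go.py .797 .3505 .19 103.15
```

```text
xyz [-1.444  0.     0.075] roll 0.001 tcp [0.7126 0.3307 0.1936] yang 103.16 F [1.4 0.1 3.7] tilt [ 0.009  0.004 -1.   ] 11.575 q [-0.47  0.76  0.    1.21 -0.    1.16  1.33]
```

drive_tool:
  xyz:
    - [-0.5, 0, 0]
    - [-1.0, 0, 0]
    - [-1.45, 0, 0]
    - [-1.45, 0, 0]
    - [-1.45, 0, 0]
  roll: [0, 0, 0, 0, 0]
  jaw: 0

```text
clock: 12.2
tcp_pos: [0.7939, 0.3492, 0.1853]
eef_rot: [0.36, -3.121, -0.0]
contact_force: [0.3, -0.1, 0.0]
gripper_width: -0.001
grasp_force: 0.0
```

```bash
python3 go.py .797 .3505 .05 103.15
```

```text
xyz [-0.055  0.008  2.254] roll 0.001 tcp [0.7939 0.3492 0.1853] yang 103.16 F [ 0.3 -0.1  0. ] tilt [-0.  0. -1.] 12.2 q [-0.45  0.95  0.01  0.88 -0.01  1.31  1.36]
```

drive_tool:
  xyz:
    - [-0.06, 0, 0.4]
    - [-0.06, 0, 0.9]
    - [-0.06, 0, 1.4]
    - [-0.06, 0, 1.9]
    - [-0.06, 0, 2.25]
  roll: [0, 0, 0, 0, 0]

```text
clock: 12.82
tcp_pos: [0.7961, 0.3495, 0.0464]
eef_rot: [0.36, -3.117, 0.002]
contact_force: [-0.2, -1.0, -0.6]
gripper_width: 0.0
grasp_force: 0.0
```

```bash
python3 go.py .781 .3468 .05 103.15
python3 - <<'E'
from h import *
p,d,i,T=grab('wrist');save(p,'w5.png')
E
```

```text
xyz [ 0.255  0.013 -0.059] roll 0.002 tcp [0.7961 0.3495 0.0464] yang 103.17 F [-0.2 -1.  -0.6] tilt [-0.003 -0.001 -1.   ] 12.825 q [-0.45  1.08  0.01  0.94 -0.01  1.13  1.36]
```

View pics/w5.png

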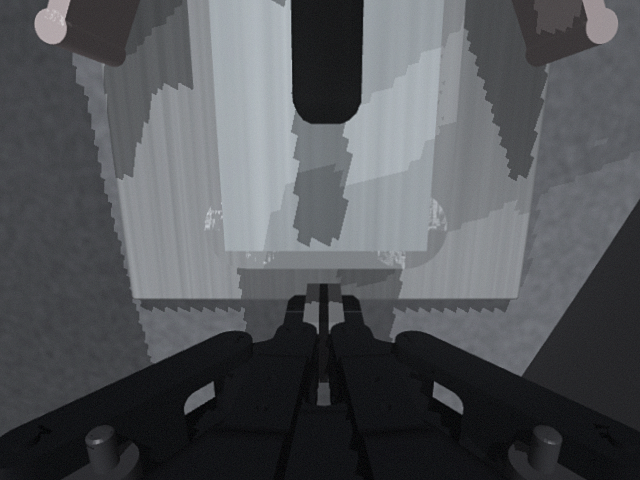

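The shut fingers are at column 325 and the tub's mid is at about 327, so the push is central. Now pushing.

drive_tool:
  xyz:
    - [0.1, 0, -0.04]
    - [0.2, 0, -0.04]
    - [0.3, 0, -0.04]
    - [0.4, 0, -0.04]
    - [0.5, 0, -0.04]
  roll: [0, 0, 0, 0, 0]

```text
clock: 13.5
tcp_pos: [0.7702, 0.3435, 0.0543]
eef_rot: [-0.359, 3.116, 0.002]
contact_force: [3.6, 0.6, 2.9]
gripper_width: 0.004
grasp_force: 2.0
```

drive_tool:
  xyz:
    - [0.1, 0, 0]
    - [0.2, 0, 0]
    - [0.3, 0, 0]
    - [0.4, 0, 0]
    - [0.5, 0, 0]
  roll: [0, 0, 0, 0, 0]

```text
clock: 14.12
tcp_pos: [0.7391, 0.3362, 0.0522]
eef_rot: [0.36, -3.121, -0.0]
contact_force: [3.4, 0.4, 1.7]
gripper_width: 0.001
grasp_force: 1.9
```

```bash
python3 - <<'E'
from h import *
p,d,i,T=grab('top');P=cloud(d,i,T).reshape(-1,3)
t=np.radians(13.16);u=-np.array([np.cos(t),np.sin(t)]);v=np.array([-u[1],u[0]])
o=robot.get_obs();e=o['tcp_pos'][:2]-[.5474,.2905];print('tcp dock',e@u,e@v,o['tcp_pos'][2],o['contact_force'][:2]@u)
E
```

```text
tcp dock -0.19614619038629927 -0.000998970201064972 0.05198464440354662 -2.678959206920163
```

drive_tool:
  xyz:
    - [0.08, 0, 0]
    - [0.16, 0, 0]
    - [0.24, 0, 0]
    - [0.32, 0, 0]
    - [0.4, 0, 0]
  roll: [0, 0, 0, 0, 0]

```text
clock: 14.8
tcp_pos: [0.7154, 0.3307, 0.0519]
eef_rot: [0.36, -3.12, 0.0]
contact_force: [2.9, 1.1, 0.9]
gripper_width: 0.003
grasp_force: 1.3
```

drive_tool:
  xyz:
    - [0.08, 0, 0]
    - [0.16, 0, 0]
    - [0.24, 0, 0]
    - [0.32, 0, 0]
    - [0.4, 0, 0]
  roll: [0, 0, 0, 0, 0]

```text
clock: 15.42
tcp_pos: [0.6921, 0.3252, 0.0519]
eef_rot: [0.36, -3.12, 0.0]
contact_force: [0.4, 1.2, -0.6]
gripper_width: -0.002
grasp_force: 0.8
```

```bash
cat > st.py <<'E'
from h import *
import sys
p,d,i,T=grab('wrist');P=cloud(d,i,T).reshape(-1,3)
if len(sys.argv)>1: save(p,sys.argv[1])
t=np.radians(13.16);u=-np.array([np.cos(t),np.sin(t)]);v=np.array([-u[1],u[0]])
o=robot.get_obs();e=o['tcp_pos'][:2]-[.5474,.2905];print('tcp dock',e@u,e@v,o['tcp_pos'][2],'F',o['contact_force'][:2]@u,o['contact_force'][:2]@v,o['clock'])
q=np.c_[(P[:,:2]-[.5474,.2905])@u,(P[:,:2]-[.5474,.2905])@v,P[:,2]]
with np.errstate(invalid='ignore'):
    k=(abs(q[:,1])<.03)&(q[:,0]>-.05)&(q[:,0]<.08)&(abs(q[:,2]-.050)<.003); print('stop/lid',k.sum(),np.percentile(q[k,0],[1,99]) if k.any() else '')
    k=(abs(q[:,1])<.03)&(abs(q[:,2]-.0585)<.005)&(q[:,0]>e@u); print('lid x',np.percentile(q[k,0],[.5,99.5]))
    k=(abs(q[:,1])<.03)&(abs(q[:,2]-.088)<.004)&(q[:,0]>e@u+.02)&(q[:,0]<e@u+.13); print('grip',k.sum(),q[k].min(0),q[k].max(0))
E
python3 st.py w6.png
```

```text
tcp dock -0.14821059329735042 -0.0009757228796205344 0.05193707551595083 F 0.9389846435676711 -0.31251728655163874 15.475
stop/lid 0 
lid x [-0.13729981 -0.04581327]
grip 10782 [-0.0948442  -0.00792736  0.0842062 ] [-0.05878209  0.00629543  0.09096674]
```

drive_tool:
  xyz:
    - [0.07, 0, 0]
    - [0.14, 0, 0]
    - [0.21, 0, 0]
    - [0.28, 0, 0]
    - [0.35, 0, 0]
  roll: [0, 0, 0, 0, 0]

```text
clock: 16.1
tcp_pos: [0.672, 0.3206, 0.0522]
eef_rot: [0.36, -3.121, -0.0]
contact_force: [1.7, 0.7, -1.0]
gripper_width: -0.005
grasp_force: 0.8
```

drive_tool:
  xyz:
    - [0.05, 0, 0]
    - [0.1, 0, 0]
    - [0.15, 0, 0]
    - [0.2, 0, 0]
    - [0.25, 0, 0]
  roll: [0, 0, 0, 0, 0]

```text
clock: 16.73
tcp_pos: [0.6575, 0.3172, 0.0522]
eef_rot: [-0.36, 3.121, 0.0]
contact_force: [1.7, 0.6, -0.5]
gripper_width: -0.006
grasp_force: 0.9
```

```bash
python3 st.py w7.png
```

```text
tcp dock -0.11298540574416263 -0.0009054324263096901 0.05227493047239282 F -0.7028274625834195 0.36686188255068325 16.775
stop/lid 0 
lid x [-0.10187912 -0.01027418]
grip 10682 [-0.05942973 -0.00796164  0.08416642] [-0.02354611  0.00628889  0.09125493]
```

View pics/w7.png

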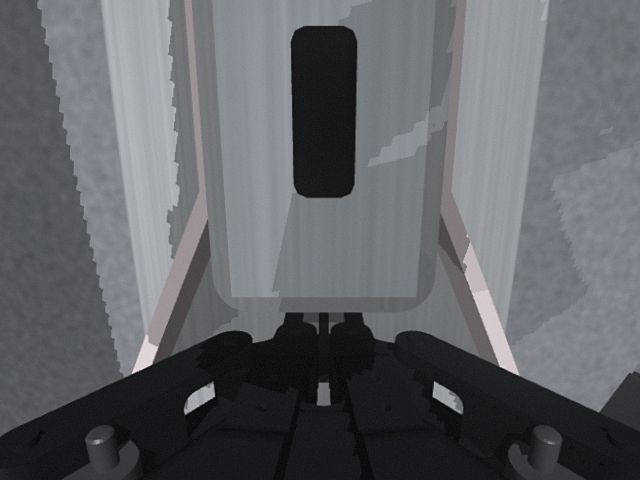

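The tub is straight in the bay: grip at (323,112), rails at columns 205 and 443. I'll creep it to the stop.

drive_tool:
  xyz:
    - [0.035, 0, 0]
    - [0.07, 0, 0]
    - [0.105, 0, 0]
    - [0.14, 0, 0]
    - [0.175, 0, 0]
  roll: [0, 0, 0, 0, 0]

```text
clock: 17.4
tcp_pos: [0.6474, 0.3148, 0.0523]
eef_rot: [-0.36, 3.121, 0.0]
contact_force: [1.7, 0.0, -0.6]
gripper_width: 0.001
grasp_force: 1.0
```

drive_tool:
  xyz:
    - [0.015, 0, 0]
    - [0.03, 0, 0]
    - [0.03, 0, 0]
  roll: [0, 0, 0]

```text
clock: 17.77
tcp_pos: [0.6457, 0.3145, 0.0523]
eef_rot: [0.36, -3.121, -0.0]
contact_force: [1.7, -0.0, 0.6]
gripper_width: -0.0
grasp_force: 0.8
```

drive_tool:
  xyz:
    - [0.01, 0, 0]
    - [0.02, 0, 0]
    - [0.02, 0, 0]
  roll: [0, 0, 0]

```text
clock: 18.15
tcp_pos: [0.6446, 0.3142, 0.0523]
eef_rot: [-0.36, 3.121, 0.0]
contact_force: [2.6, 1.4, -0.3]
gripper_width: 0.003
grasp_force: 1.1
```

drive_tool:
  xyz:
    - [0.01, 0, 0]
    - [0.02, 0, 0]
    - [0.02, 0, 0]
  roll: [0, 0, 0]

```text
clock: 18.52
tcp_pos: [0.6434, 0.3139, 0.0523]
eef_rot: [-0.36, 3.121, 0.0]
contact_force: [1.8, -0.0, 0.2]
gripper_width: -0.003
grasp_force: 1.1
```

drive_tool:
  xyz:
    - [0.01, 0, 0]
    - [0.02, 0, 0]
    - [0.02, 0, 0]
  roll: [0, 0, 0]

```text
clock: 18.9
tcp_pos: [0.6422, 0.3136, 0.0523]
eef_rot: [-0.36, 3.121, 0.0]
contact_force: [1.6, 0.2, 1.0]
gripper_width: -0.006
grasp_force: 1.2
```

drive_tool:
  xyz:
    - [0.01, 0, 0]
    - [0.015, 0, 0]
    - [0.015, 0, 0]
  roll: [0, 0, 0]

```text
clock: 19.27
tcp_pos: [0.6414, 0.3134, 0.0523]
eef_rot: [-0.36, 3.121, 0.0]
contact_force: [3.0, 0.9, 1.4]
gripper_width: -0.002
grasp_force: 1.3
```

drive_tool:
  xyz:
    - [0.01, 0, 0]
    - [0.015, 0, 0]
    - [0.015, 0, 0]
  roll: [0, 0, 0]

```text
clock: 19.65
tcp_pos: [0.6405, 0.3132, 0.0523]
eef_rot: [-0.36, 3.121, 0.0]
contact_force: [1.9, 0.8, 1.3]
gripper_width: -0.001
grasp_force: 1.4
```

drive_tool:
  xyz:
    - [0.01, 0, 0]
    - [0.015, 0, 0]
    - [0.015, 0, 0]
  roll: [0, 0, 0]

```text
clock: 20.02
tcp_pos: [0.6398, 0.313, 0.0523]
eef_rot: [-0.36, 3.12, 0.0]
contact_force: [3.0, 0.9, 1.0]
gripper_width: 0.001
grasp_force: 1.9
```

drive_tool:
  xyz:
    - [0.01, 0, 0]
    - [0.015, 0, 0]
    - [0.015, 0, 0]
  roll: [0, 0, 0]

```text
clock: 20.4
tcp_pos: [0.6395, 0.313, 0.0524]
eef_rot: [-0.36, 3.119, 0.001]
contact_force: [4.8, 0.3, -1.2]
gripper_width: 0.002
grasp_force: 2.9
```

drive_tool:
  xyz:
    - [0.01, 0, 0]
    - [0.01, 0, 0]
  roll: [0, 0]

```text
clock: 20.65
tcp_pos: [0.6394, 0.313, 0.0525]
eef_rot: [-0.359, 3.118, 0.001]
contact_force: [6.7, 1.6, -1.9]
gripper_width: -0.0
grasp_force: 3.4
```

drive_tool:
  xyz:
    - [0.01, 0, 0]
    - [0.02, 0, 0]
    - [0.02, 0, 0]
  roll: [0, 0, 0]

```text
clock: 21.02
tcp_pos: [0.6392, 0.3129, 0.0528]
eef_rot: [-0.359, 3.116, 0.002]
contact_force: [9.5, 2.8, -2.5]
gripper_width: -0.001
grasp_force: 4.5
```

drive_tool:
  xyz:
    - [0.01, 0, 0]
    - [0.02, 0, 0]
    - [0.02, 0, 0]
  roll: [0, 0, 0]

```text
clock: 21.4
tcp_pos: [0.639, 0.3128, 0.0532]
eef_rot: [-0.358, 3.114, 0.003]
contact_force: [10.0, 3.6, -2.3]
gripper_width: 0.001
grasp_force: 5.4
```

drive_tool:
  xyz:
    - [0.01, 0, 0]
    - [0.02, 0, 0]
    - [0.025, 0, 0]
    - [0.025, 0, 0]
  roll: [0, 0, 0, 0]

```text
clock: 21.9
tcp_pos: [0.6388, 0.3127, 0.0537]
eef_rot: [-0.358, 3.112, 0.004]
contact_force: [12.7, 4.8, -3.0]
gripper_width: 0.003
grasp_force: 6.6
```

drive_tool:
  xyz:
    - [0.01, 0, 0]
    - [0.015, 0, 0]
    - [0.015, 0, 0]
    - [0.015, 0, 0]
    - [0.015, 0, 0]
  roll: [0, 0, 0, 0, 0]

```text
clock: 22.52
tcp_pos: [0.6387, 0.3127, 0.054]
eef_rot: [-0.358, 3.11, 0.004]
contact_force: [14.3, 3.1, -3.8]
gripper_width: 0.0
grasp_force: 7.3
```

drive_tool:
  xyz:
    - [0, 0, 0]
    - [0, 0, 0]
    - [0, 0, 0]
    - [0, 0, 0]
    - [0, 0, 0]
  roll: [0, 0, 0, 0, 0]

```text
clock: 23.15
tcp_pos: [0.6386, 0.3127, 0.054]
eef_rot: [-0.358, 3.11, 0.004]
contact_force: [14.4, 4.3, -3.8]
gripper_width: -0.003
grasp_force: 7.3
```

drive_tool:
  xyz:
    - [0, 0, 0]
    - [0, 0, 0]
    - [0, 0, 0]
    - [0, 0, 0]
    - [0, 0, 0]
  roll: [0, 0, 0, 0, 0]

```text
clock: 23.78
tcp_pos: [0.6387, 0.3127, 0.054]
eef_rot: [-0.358, 3.11, 0.004]
contact_force: [13.6, 4.3, -4.6]
gripper_width: 0.003
grasp_force: 7.3
```

drive_tool:
  xyz:
    - [-0.006, 0, 0]
    - [-0.012, 0, 0]
    - [-0.018, 0, 0]
    - [-0.024, 0, 0]
    - [-0.03, 0, 0]
  roll: [0, 0, 0, 0, 0]

```text
clock: 24.4
tcp_pos: [0.6389, 0.3128, 0.0534]
eef_rot: [-0.358, 3.113, 0.003]
contact_force: [11.0, 3.5, -2.7]
gripper_width: -0.0
grasp_force: 5.7
```

drive_tool:
  xyz:
    - [-0.006, 0, 0]
    - [-0.012, 0, 0]
    - [-0.018, 0, 0]
    - [-0.024, 0, 0]
    - [-0.03, 0, 0]
  roll: [0, 0, 0, 0, 0]

```text
clock: 25.02
tcp_pos: [0.6391, 0.3129, 0.0527]
eef_rot: [-0.359, 3.116, 0.002]
contact_force: [7.9, 1.8, -2.0]
gripper_width: -0.001
grasp_force: 4.3
```

drive_tool:
  xyz:
    - [-0.005, 0, 0]
    - [-0.01, 0, 0]
    - [-0.015, 0, 0]
    - [-0.02, 0, 0]
    - [-0.025, 0, 0]
  roll: [0, 0, 0, 0, 0]

```text
clock: 25.65
tcp_pos: [0.6393, 0.313, 0.0524]
eef_rot: [-0.36, 3.119, 0.001]
contact_force: [6.1, 2.1, -0.9]
gripper_width: -0.001
grasp_force: 2.9
```

drive_tool:
  xyz:
    - [-0.005, 0, 0]
    - [-0.01, 0, 0]
    - [-0.015, 0, 0]
    - [-0.02, 0, 0]
    - [-0.025, 0, 0]
  roll: [0, 0, 0, 0, 0]

```text
clock: 26.28
tcp_pos: [0.6395, 0.313, 0.0522]
eef_rot: [0.36, -3.12, 0.0]
contact_force: [2.3, 0.7, 0.8]
gripper_width: 0.001
grasp_force: 1.2
```

drive_tool:
  xyz:
    - [-0.005, 0, 0]
    - [-0.01, 0, 0]
    - [-0.015, 0, 0]
    - [-0.02, 0, 0]
    - [-0.025, 0, 0]
  roll: [0, 0, 0, 0, 0]

```text
clock: 26.9
tcp_pos: [0.6407, 0.3132, 0.0517]
eef_rot: [0.36, -3.12, 0.001]
contact_force: [-0.8, 0.9, -0.5]
gripper_width: -0.002
grasp_force: 0.0
```

drive_tool:
  xyz:
    - [-0.005, 0, 0]
    - [-0.01, 0, 0]
    - [-0.015, 0, 0]
    - [-0.02, 0, 0]
    - [-0.025, 0, 0]
  roll: [0, 0, 0, 0, 0]

```text
clock: 27.52
tcp_pos: [0.6428, 0.3138, 0.0522]
eef_rot: [-0.36, 3.121, 0.0]
contact_force: [0.2, 0.5, -1.3]
gripper_width: 0.0
grasp_force: 0.0
```

Now free of the tub. I'll back off further and check.

drive_tool:
  xyz:
    - [-0.1, 0, 0]
    - [-0.25, 0, 0]
    - [-0.4, 0, 0]
    - [-0.6, 0, 0]
    - [-0.8, 0, 0]
  roll: [0, 0, 0, 0, 0]

```text
clock: 28.15
tcp_pos: [0.6906, 0.3248, 0.0522]
eef_rot: [-0.36, 3.121, 0.0]
contact_force: [-0.9, 0.2, -0.2]
gripper_width: -0.0
grasp_force: 0.0
```

drive_tool:
  xyz:
    - [0, 0, -0.5]
    - [0, 0, -1.0]
    - [0, 0, -1.6]
    - [0, 0, -2.0]
    - [0, 0, -2.0]
  roll: [0, 0, 0, 0, 0]

```text
clock: 28.78
tcp_pos: [0.6917, 0.3255, 0.1753]
eef_rot: [-0.359, 3.116, 0.003]
contact_force: [0.2, -0.9, -0.0]
gripper_width: 0.001
grasp_force: 0.0
```

```bash
python3 st.py w8.png
```

```text
tcp dock -0.14716271244749068 -0.0009152124788645646 0.1730911740583424 F 0.9022180461654681 0.40764816371822493 28.825
stop/lid 0 
lid x [-0.0834218  -0.00458208]
grip 1459 [-0.041647   -0.00778759  0.08400698] [-0.01716392  0.00607547  0.09049551]
```

View pics/w8.png

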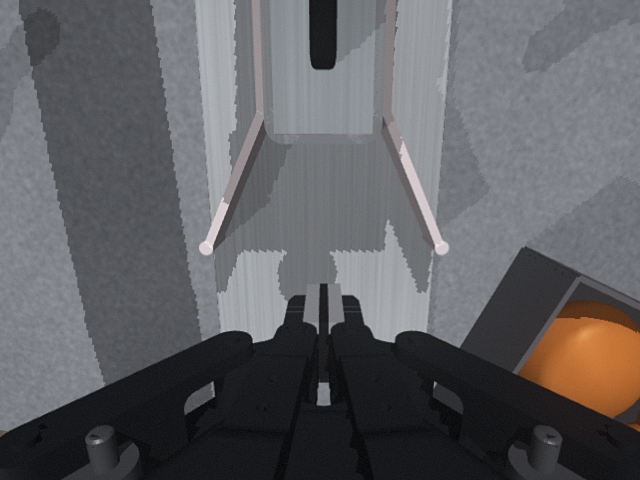

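The tub is centred between the rails, with its rear edge at row 138 and the sides parallel. It is at the stop and the tool is clear, so I'm handing in.

```bash
python3 -c "
from rig import job_done
print(job_done())"
```

```text
the job is handed in; nothing more can be done
None
```

I handed the job in at about 29 s: the tub was set down in the mouth, pushed home, pressed at about 15 N for roughly 1.5 s, and left centred at the stop with the arm clear. The judge's result was not shown, and I did not measure whether the tub still touches the stop after I backed away.

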